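# Swap the trial cone in the bone model

## Task

The trial cone standing in the bone model is too small and sits loose in the tapered cavity: take it out and first stand it upright in the empty compartment of the instrument tray. Then take from the tray the trial cone that matches the cavity and seat it in the bone, upright and fully home, with its rim flush with the mouth. Set the cones down rather than dropping them, and leave the larger cone and everything else on the table where it is.

Things in the scene. Friction and masses are not known exactly. Their poses are not given: they have to be found in the camera images.
- bone: bone-coloured shin-bone model, cut flat at the top, standing upright in a fixed aluminium holder (base plate 120 x 120 x 16 mm, two steel clamp blocks up to 52 mm high, small black clamp screw on its +y side). The bone's top is about 70 mm across and 120 mm above the table. Origin at the centre of the base plate's underside, z up. Does not move during the job
- bone_mouth (a point): centre of the mouth of the cavity in the bone, level with the bone's flat top, 120 mm above the table; z up. The cavity is a round taper, 48 mm across at the mouth, narrowing evenly by 2 mm of width for every 5 mm of depth (the same slope as the cones), with a flat floor 45 mm down
- tray: fixed open steel instrument tray, 100 x 262 mm and 32 mm high, walls and floor 4 mm thick, with two partitions (28 mm high) making three compartments in a row along its y axis, each about 92 x 82 mm, centres at y = -86, 0 and +86 mm. Origin at the centre of its underside, x across the row, y along the row
- tray_free (a point): middle of the floor of the empty compartment, the end one at +y of the tray, 4 mm above the table; axes as the tray's. The other two compartments hold the medium and the large cone, in either order
- trial_small: plain aluminium trial cone, narrow end down: 38 mm high, flat rim 38 mm across on top, flat bottom 23 mm across; a round grip post 16 mm across and 36 mm tall stands on the middle of the rim (74 mm in all). At the start it stands on the cavity floor in the bone, its rim 7 mm below the mouth and about 29 mm of the post above the mouth, with some 3 mm of play all round. About 90 g. Origin: centre of the bottom face, z up
- trial_medium: plain aluminium trial cone, narrow end down: 38 mm high, flat rim 48 mm across on top, flat bottom 33 mm across; a round grip post 16 mm across and 36 mm tall stands on the middle of the rim (74 mm in all). It matches the cavity: fully home it wedges with its rim level with the mouth, its bottom 7 mm clear of the floor, and centres itself. Starts standing in the tray, post upward. About 140 g. Origin: centre of the bottom face, z up
- trial_medium_rim (a point): centre of the medium cone's rim face, 38 mm above its bottom, at the foot of the grip post
- trial_large: plain aluminium trial cone, narrow end down: 38 mm high, flat rim 58 mm across on top, flat bottom 43 mm across; a round grip post 16 mm across and 36 mm tall stands on the middle of the rim (74 mm in all). Too big for the cavity; stays where it stands in the tray. About 200 g. Origin: centre of the bottom face, z up
- driver: screwdriver, grey handle 26 mm thick, 190 mm long, lying in front of the robot across the table; bystander
- mallet: hammer with black handle, 260 mm long, lying at the far side; bystander
- screw_jar: small clear jar, 34 mm across, 45 mm tall, standing between tray and bone; bystander
- bone_plate: flat steel plate with holes, 90 x 17 x 5 mm, lying on the table; bystander
- drill: surgical power drill lying on its side, 145 mm long, 38 mm high; bystander
- calliper: steel calliper, 170 mm long, lying at the left; bystander
- dish: round steel dish, 110 mm across, 40 mm high, at the right; bystander
Not all that is in view belongs to the job. Leave any orange or pink look-alike of the trial_small alone.

How it is judged (in metres and radians):
On the way:
1. the small cone stands upright, let go, in the empty compartment of the tray (x of trial_small in the frame of tray_free between -0.04 and 0.04 m and y of trial_small in the frame of tray_free between -0.035 and 0.035 m and z of trial_small in the frame of tray_free between -0.004 and 0.005 m and angle between trial_small's own z axis and vertical below 0.12 rad and contact force between the fingers and trial_small below 0.1 N), for 0.2 s.
At the end, for the whole second after the job is handed in: The small cone stands upright (within 7 degrees) on the floor of the tray's formerly empty compartment; the medium cone is seated in the bone: rim within 3 mm of level with the mouth, centred within 2 mm, upright within 3.4 degrees; both at rest (x of trial_small in the frame of tray_free between -0.04 and 0.04 m and y of trial_small in the frame of tray_free between -0.035 and 0.035 m and z of trial_small in the frame of tray_free between -0.004 and 0.005 m and angle between trial_small's own z axis and vertical below 0.12 rad and horizontal distance between trial_medium_rim and bone_mouth below 0.002 m and z of trial_medium_rim in the frame of bone_mouth between -0.003 and 0.003 m and angle between trial_medium's own z axis and vertical below 0.06 rad and linear speed of each of trial_small, trial_medium below 0.02 m/s); the robot touches nothing.
It fails at once if the small cone is dropped (falls freely faster than 0.5 m/s, a fall of more than about 13 mm) (contact force between the fingers and trial_small below 0.1 N and linear speed of trial_small above 0.5 m/s).
It fails at once if the medium cone is dropped (falls freely faster than 0.5 m/s, a fall of more than about 13 mm) (contact force between the fingers and trial_medium below 0.1 N and linear speed of trial_medium above 0.5 m/s).
It fails at once if the large cone is moved more than 20 mm or tipped over (distance of trial_large from where it was at the start of the episode above 0.02 m or angle between trial_large's own z axis and vertical above 0.4 rad).
It fails at once if a bystander is moved more than 30 mm (distance of any of driver, mallet, screw_jar, bone_plate, drill, calliper, dish from where it was at the start of the episode above 0.03 m).
It also fails if it takes over 58 s, if anything falls off the work surface, if the arm or the gripper's body presses on something with over 40 N, if the wrist force passes 120 N, or if a joint passes its speed limit or range.

## Robot

A 6-joint arm with a two-finger parallel gripper is mounted at the origin on the work surface. World frame = base frame: x ahead of the robot, y to its left, z up, the work surface at z = 0. Lengths are in mm, angles in rad, forces in N, time in s.
With the tool pointing down it reaches from about 350 to 975 mm from the base axis. Payload 7.1 kg.
Tool frame: the origin (TCP) lies at the very end of the fingers, on their centre line; the grasp point (between the pads) lies 19 mm behind it; z points along the fingers, y is the line along which they close (so a half turn about z gives the same grasp; the last joint's range is limited). The gripper opens to 88 mm and grips with 3 to 60 N. Pads are 20 mm wide; open, the fingers measure 115 mm over their backs; the gripper's body (75 mm by 178 mm) begins 61 mm behind the grasp point.
Start: joints at [-0.019, 0.423, 1.63, -0, 1.089, -0.019], TCP at [624.984, 0.026, 222.675] pointing down, gripper open.
Joint ranges: [-3, 3], [-0.9, 2.11], [0.09, 2.58], [-1.31, 4.45], [0.11, 2.69], [-2.54, 2.54]. Speed limits (rad/s): [2.39, 2.39, 3.01, 3.14, 3.14, 3.14].

## Interface

Orientations are given as a rotation vector (axis times angle).
In Python, from workcell import sensors, imaging, close_job gives the robot as it stands. The module is installed in compiled form; this text tells all that it offers.
- The arm moves only by the tool servo_tool, never from a script. Its argument "steps" is a list of rows, each a list of 3 entries, a list of its own where there are three numbers: the shift along the world's x, y, z in m, then the turn, a rotation vector about the world's x, y, z in degrees, then the opening, from -1 (shut) to 1 (fully open). A call has exactly 8 rows; each row shifts and turns the commanded pose from where the row before left it; what a row does not reach is not made up. A row lasts 1/12 s, in which the tool goes at most 41.7 mm and 7.16 degrees, less where a joint would pass 70% of its speed; a pose out of reach is approached as far as the arm can. A call is refused whole if a number of a shift passes 0.0417 or a number of a turn 7.16, either way. A call with a gripper value outside its range is refused whole. The fingers move at their own pace and stop on an object; the grip force is fixed at half the most. Time passes only in rows, so rows that do not move let the fingers close, or fill a call up. It gives the time, the measured TCP pose, the force, the opening and the grip force at its end, in the units of the state.
- sensors.get_obs(): the state, without advancing time (a new reading comes with each control period).
- imaging.get_image(name): name is "scene" or "side" or "wrist"; returns a dict with "color" (480x640x3 uint8, blue, green, red), "range_z" (480x640 float32, mm along the optical axis (not along the pixel's ray), 0 where there is no reading), "vertical_fov" (degrees; the focal length in pixels is half the picture's height over the tangent of half this angle, whatever the lens; pixels are square), "cx", "cy" (the principal point, pixels), "rvec" (rotation vector, rad) and "tvec" (3), from world to camera coordinates, as OpenCV has them; the wrist camera has in their place "tool_from_camera" (4x4, takes a point from camera to tool coordinates, whose origin is the TCP and whose axes are the flange's). Camera axes: x right, y down, z forward; pixel columns grow to the right and rows downward; lengths in mm; the calibration is good to about 2 mm. The wrist camera is an equidistant fisheye: a pixel r from the principal point sees the ray r / f radians off the axis. A picture is of the moment at which its call begins: read the wrist's pose just before it.
- close_job(): hands the job in; it is judged then, once.
The state is a dict: "t": time; "qpos": joint angles; "qvel": joint speeds; "joint_torque": joint torques, N m; "ee_pos": TCP position; "orientation": TCP orientation; "ft_force": force on the tool from outside, world axes, zero at the start; "moment": the same for the moment, N m; "width": finger opening in mm; "grasp_force": force on a finger pad.
Only numpy, scipy, OpenCV 4.12 (cv2) and the standard library are available. Lean on these libraries where they do the work, as an engineer would, in place of code of your own. Each camera call takes 0.05 s, during which the arm holds its last target. There are 200 camera calls.

## Working session

There is one attempt and no reset: what is moved stays moved. The work goes in short steps, Python scripts to look and compute and a tool call to move; the robot and the scene stay as the last step left them, time stands still between calls to the robot, and variables do not carry over. Pictures are saved under pics/ and viewed, at most 10 in all, crops included, and the job is handed in when it is done.

Besides the shell and the picture viewer there is one more tool, called by a JSON object that holds its "fn" and its "kwargs". servo_tool: Moves the arm, as the interface text tells. Its arguments: {"type":"object","properties":{"steps":{"type":"array"}},"required":["steps"]}

```bash
mkdir -p pics; cat > h.py <<'E'
import numpy as np, cv2
from workcell import sensors, imaging
def grab(n):
    o=sensors.get_obs(); d=imaging.get_image(n); d['obs']=o; d['n']=n
    d['f']=240/np.tan(np.radians(d['vertical_fov'])/2)
    if n=='wrist':
        T=np.eye(4);T[:3,:3]=cv2.Rodrigues(np.array(o['orientation'],float))[0];T[:3,3]=o['ee_pos']
        d['W']=T@np.array(d['tool_from_camera'])
    else:
        R=cv2.Rodrigues(np.array(d['rvec'],float))[0];W=np.eye(4);W[:3,:3]=R.T;W[:3,3]=-R.T@np.array(d['tvec'],float).ravel();d['W']=W
    return d
def dirs(d,u,v):
    x=(np.asarray(u,float)-d['cx'])/d['f'];y=(np.asarray(v,float)-d['cy'])/d['f']
    if d['n']=='wrist':
        r=np.hypot(x,y)+1e-9;return np.stack([x/r*np.tan(r),y/r*np.tan(r),np.ones_like(x)],-1)
    return np.stack([x,y,np.ones_like(x)],-1)
def plane(d,u,v,z):
    k=dirs(d,u,v)@d['W'][:3,:3].T;c=d['W'][:3,3];return c+k*((z-c[2])/k[...,2])[...,None]
def cloud(d):
    v,u=np.mgrid[0:480,0:640];p=dirs(d,u,v)*d['range_z'][...,None]
    P=p@d['W'][:3,:3].T+d['W'][:3,3];P[d['range_z']<=0]=np.nan;return P
E
python3 - <<'E'
from h import *
print(sensors.get_obs())
for n in('scene','side','wrist'):
    d=grab(n);cv2.imwrite(f'pics/{n}0.png',d['color']);print(n,d['W'].round(2).tolist(),d['f'],d['cx'],d['cy'])
    np.save(n+'.npy',d,allow_pickle=True)
a=[cv2.imread(f'pics/{n}0.png') for n in('scene','wrist')]
E
```

```text
{'t': 0.0, 'qpos': array([-1.90146091e-02,  4.23842261e-01,  1.63071261e+00, -2.24459097e-05,
        1.08861451e+00, -1.89875178e-02]), 'qvel': array([ 9.59355421e-05,  3.86530299e-04, -3.12493298e-03,  6.98601261e-04,
       -3.02687083e-03, -7.69735294e-04]), 'joint_torque': array([ 1.28069914e-03, -5.44622147e+01, -2.73670936e+01,  6.42951974e-02,
        2.27214623e-02, -1.51321510e-04]), 'ee_pos': array([6.24422008e+02, 2.14211037e-02, 2.21891939e+02]), 'orientation': array([-2.22066618e+00, -2.22062917e+00,  1.73958998e-03]), 'ft_force': array([ 0.4037156 ,  0.06905262, -0.60840058]), 'moment': array([ 0.05081196, -0.02426808, -0.02553388]), 'grasp_force': 0.0, 'width': 88.26101468556223}
scene [[-0.86, 0.31, -0.41, 996.51], [0.51, 0.52, -0.68, 715.56], [0.0, -0.8, -0.61, 709.31], [0.0, 0.0, 0.0, 1.0]] 440.9673483223044 314.3082138974997 233.72863576574747
side [[0.96, -0.2, 0.22, 231.69], [-0.3, -0.63, 0.71, -1016.22], [-0.01, -0.75, -0.67, 1047.7], [0.0, 0.0, 0.0, 1.0]] 602.3833236112309 325.0491261617151 238.1038513298193
wrist [[1.0, 0.0, -0.0, 624.02], [0.0, -0.96, -0.27, 74.77], [-0.0, 0.27, -0.96, 384.84], [0.0, 0.0, 0.0, 1.0]] 371.64829954431775 310.0570134106571 243.9767392327416
```

View pics/scene0.png

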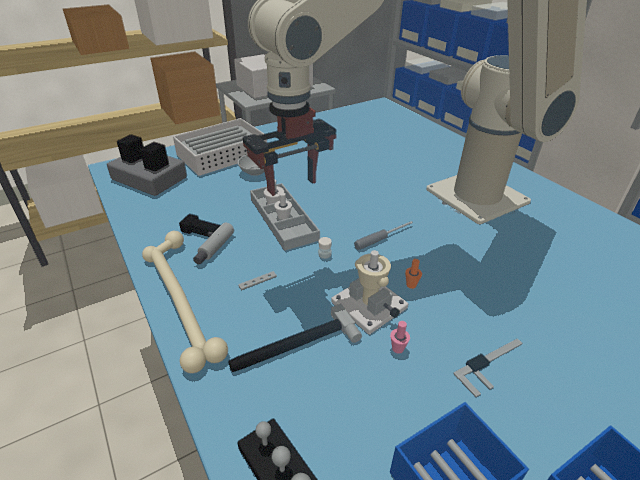

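View pics/side0.png

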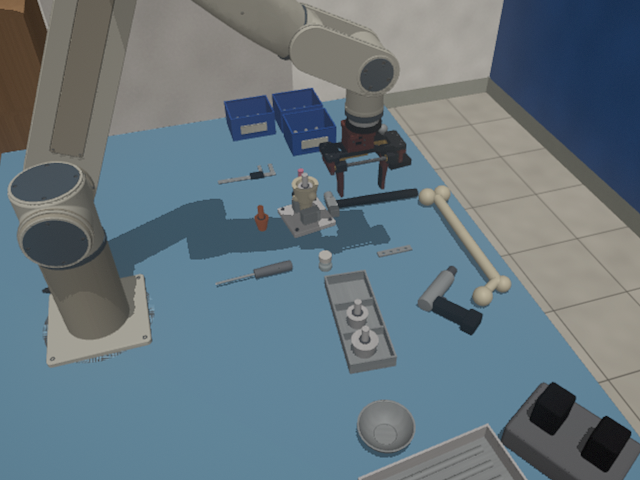

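View pics/wrist0.png

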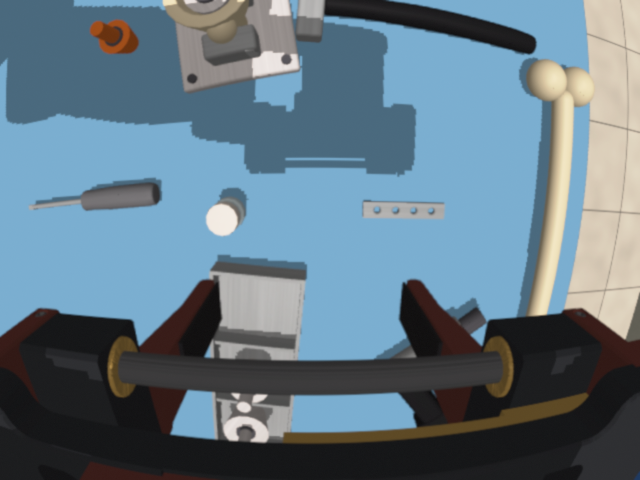

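The scene view shows the bone at about (372,275) with the pink and orange decoys near it. The tray is at about (283,215). The side view shows the tray's empty compartment at the +y end (350,292), a cone in the middle one (357,315), a cone in the −y end one (365,343), and the bone's post at (305,180). The wrist view shows the tray's empty end at (260,300) and part of the bone at the top edge.

```bash
python3 - <<'E'
from h import *
for n,boxes in (('side',{'mid':(335,290,378,330),'end':(345,322,385,362),'bone':(280,160,325,225)}),('scene',{'bone':(345,240,400,300),'mid':(272,193,295,222),'end':(262,180,285,205)})):
    d=np.load(n+'.npy',allow_pickle=True).item();P=cloud(d)
    for k,(a,b,c,e) in boxes.items():
        Q=P[b:e,a:c].reshape(-1,3);Q=Q[~np.isnan(Q[:,0])]
        for lo,hi in ((38,46),(72,84),(116,124),(144,154)):
            S=Q[(Q[:,2]>lo)&(Q[:,2]<hi)]
            if len(S)>5:
                m=(S.min(0)+S.max(0))/2
                print(n,k,lo,len(S),'med',np.median(S,0).round(1),'min',S.min(0).round(1),'max',S.max(0).round(1),'mid',m.round(1))
E
```

```text
side mid 38 221 med [ 548.9 -200.6   41.9] min [ 529.8 -218.9   38.1] max [ 575.7 -170.    45.9] mid [ 552.7 -194.5   42. ]
side mid 72 69 med [ 548.9 -200.5   77.8] min [ 535.5 -274.1   72.2] max [ 559.5 -185.2   81.7] mid [ 547.5 -229.7   77. ]
side end 38 364 med [ 539.3 -276.4   42.2] min [ 514.1 -299.9   38.2] max [ 572.9 -239.9   45.9] mid [ 543.5 -269.9   42. ]
side end 72 51 med [ 541.8 -271.1   76.7] min [ 535.1 -279.6   72. ] max [ 550.2 -262.4   81.7] mid [ 542.6 -271.    76.9]
side bone 38 82 med [531.8 161.3  41.7] min [515.7 150.2  38. ] max [576.1 267.9  46. ] mid [545.9 209.   42. ]
side bone 72 63 med [538.2 181.5  78.9] min [510.7 165.   72.2] max [572.2 326.9  83.9] mid [541.4 246.   78. ]
side bone 116 215 med [542.2 191.1 119.3] min [512.3 154.8 116. ] max [580.4 230.5 123.8] mid [546.3 192.6 119.9]
side bone 144 27 med [544.4 191.5 148.3] min [537.4 183.6 144.3] max [552.2 205.  152. ] mid [544.8 194.3 148.1]
scene bone 38 62 med [562.3 187.8  42.8] min [515.3 164.3  38.6] max [576.6 236.9  45.6] mid [545.9 200.6  42.1]
scene bone 72 56 med [564.3 217.9  80. ] min [541.7 192.9  74.1] max [573.6 226.2  83.8] mid [557.7 209.6  79. ]
scene bone 116 362 med [550.3 204.1 119.8] min [512.1 165.8 116. ] max [581.6 233.3 123.7] mid [546.9 199.6 119.9]
scene bone 144 45 med [547.5 199.3 148.4] min [538.7 190.9 144.3] max [553.6 205.9 150.8] mid [546.2 198.4 147.6]
scene mid 38 145 med [ 554.2 -189.5   42.5] min [ 528.  -254.3   38.5] max [ 576.5 -168.    45.9] mid [ 552.2 -211.1   42.2]
scene mid 72 22 med [ 554.5 -189.5   77.7] min [ 546.2 -200.6   72.2] max [ 560.7 -184.9   80.1] mid [ 553.4 -192.8   76.2]
scene end 38 122 med [ 554.3 -259.5   42.2] min [ 514.8 -293.2   38.4] max [ 571.1 -193.    45.6] mid [ 543.  -243.1   42. ]
scene end 72 25 med [ 553.6 -192.3   77.7] min [ 537.7 -265.7   72.2] max [ 560.7 -184.9   80.1] mid [ 549.2 -225.3   76.2]
```

{"fn": "servo_tool", "kwargs": {"steps": [[[-0.013,0.033,0],[0,0,0],1],[[-0.013,0.033,0],[0,0,0],1],[[-0.013,0.033,0],[0,0,0],1],[[-0.013,0.033,0],[0,0,0],1],[[-0.013,0.033,0],[0,0,0],1],[[-0.013,0.032,0],[0,0,0],1],[[0,0,0],[0,0,0],1],[[0,0,0],[0,0,0],1]]}}

```text
t: 0.82
ee_pos: [546.2, 198.4, 222.5]
orientation: [-2.218, -2.225, 0.001]
ft_force: [0.8, -0.0, -0.3]
width: 88.2
grasp_force: 0.0
```

```bash
cat > bone.py <<'E'
from h import *
import sys
d=grab('wrist');P=cloud(d);print(d['obs']['ee_pos'].round(1),d['obs']['orientation'])
cv2.imwrite('pics/w_%s.png'%sys.argv[1],d['color'])
ok=(abs(P[...,0]-546)<60)&(abs(P[...,1]-197)<60)
for lo,hi in ((117,123),(109,116),(146,151)):
    m=ok&(P[...,2]>lo)&(P[...,2]<hi);S=P[m]
    if len(S)<10: continue
    (c,r)=cv2.minEnclosingCircle(S[:,:2].astype(np.float32));print(lo,len(S),'med',np.median(S,0).round(1),'circ',np.round(c,1),round(r,1),'mid',((S.min(0)+S.max(0))/2).round(1),S.min(0).round(1),S.max(0).round(1))
E
python3 bone.py a
```

```text
[546.2 198.4 222.5] [-2.21766303e+00 -2.22510855e+00  7.16554558e-04]
117 3520 med [545.3 199.5 120.6] circ [545.3 197.9] 34.7 mid [545.2 198.2 120. ] [510.8 164.  117. ] [579.6 232.4 123. ]
109 1831 med [545.8 200.4 113.7] circ [550.7 198.9] 40.4 mid [544.9 199.  112.5] [521.7 158.9 109. ] [568.2 239.1 116. ]
146 418 med [545.3 197.3 149.7] circ [545.2 197. ] 8.1 mid [545.3 197.  148.5] [537.9 189.3 146.1] [552.7 204.6 151. ]
```

View pics/w_a.png

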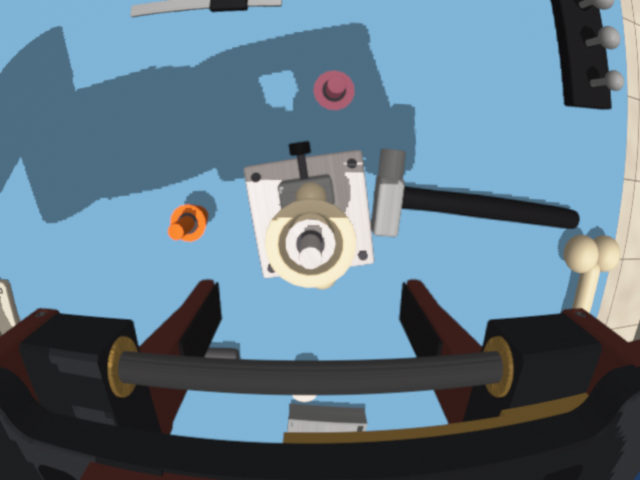

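The wrist picture shows the small cone's post at (311,245), centred in the bone mouth, with the fingers on either side of it and clear. Going down to grip.

{"fn": "servo_tool", "kwargs": {"steps": [[[-0.001,-0.001,-0.02],[0,0,0],1],[[0,0,-0.02],[0,0,0],1],[[0,0,-0.02],[0,0,0],0.4],[[0,0,-0.02],[0,0,0],0],[[0,0,-0.016],[0,0,0],0],[[0,0,0],[0,0,0],-0.5],[[0,0,0],[0,0,0],-1],[[0,0,0],[0,0,0],-1]]}}

```text
t: 1.53
ee_pos: [546.9, 195.4, 127.4]
orientation: [2.222, 2.22, 0.001]
ft_force: [1.2, 0.5, -0.2]
width: 51.2
grasp_force: 0.0
```

{"fn": "servo_tool", "kwargs": {"steps": [[[0,0,0],[0,0,0],-1],[[0,0,0],[0,0,0],-1],[[0,0,0],[0,0,0],-1],[[0,0,0],[0,0,0],-1],[[0,0,0],[0,0,0],-1],[[0,0,0.004],[0,0,0],-1],[[0,0,0.006],[0,0,0],-1],[[0,0,0.01],[0,0,0],-1]]}}

```text
t: 2.2
ee_pos: [545.4, 195.9, 146.6]
orientation: [-2.221, -2.221, 0.002]
ft_force: [-0.1, 0.2, -0.2]
width: 15.3
grasp_force: 30.0
```

{"fn": "servo_tool", "kwargs": {"steps": [[[0,0,0.025],[0,0,0],-1],[[0,0,0.025],[0,0,0],-1],[[0,-0.02,0.02],[0,0,0],-1],[[0,-0.037,0],[0,0,0],-1],[[0,-0.037,0],[0,0,0],-1],[[0,-0.037,0],[0,0,0],-1],[[0,-0.037,0],[0,0,0],-1],[[0,-0.02,0],[0,0,0],-1]]}}

```text
t: 2.87
ee_pos: [545.8, 5.0, 217.9]
orientation: [2.222, 2.219, 0.0]
ft_force: [0.5, 0.6, -0.4]
width: 15.6
grasp_force: 30.0
```

```bash
cat > tray.py <<'E'
from h import *
import sys
d=grab('wrist') if len(sys.argv)>1 else np.load('side.npy',allow_pickle=True).item()
P=cloud(d)
if len(sys.argv)>1: cv2.imwrite('pics/w_%s.png'%sys.argv[1],d['color']);print(d['obs']['ee_pos'].round(1),d['obs']['width'],d['obs']['grasp_force'])
ok=(abs(P[...,0]-555)<85)&(P[...,1]>-345)&(P[...,1]<-35)&(d['color'].max(-1).astype(int)-d['color'].min(-1)<25)
S=P[ok&(P[...,2]>29)&(P[...,2]<35)]
r=cv2.minAreaRect(S[:,:2].astype(np.float32));print('rim rect',r,cv2.boxPoints(r).round(1).tolist())
F=P[ok&(P[...,2]>1.5)&(P[...,2]<7.5)&(P[...,1]>-160)]
print('floor',len(F),F.min(0),F.max(0),np.median(F,0))
E
python3 tray.py
```

```text
rim rect ((556.1827392578125, -189.89451599121094), (265.6305236816406, 100.6402816772461), 84.38168334960938) [[493.1000061035156, -317.1000061035156], [593.2999877929688, -327.0], [619.2999877929688, -62.599998474121094], [519.0999755859375, -52.79999923706055]]
floor 683 [ 510.06692755 -159.80510737    1.50294506] [619.81794526 -35.06169907   7.49053601] [567.275473   -96.05753361   4.1827208 ]
```

{"fn": "servo_tool", "kwargs": {"steps": [[[0.005,-0.03,0],[0,0,0],-1],[[0.005,-0.03,0],[0,0,0],-1],[[0.005,-0.03,0],[0,0,0],-1],[[0.004,-0.019,0],[0,0,0],-1],[[0,0,-0.03],[0,0,0],-1],[[0,0,-0.03],[0,0,0],-1],[[0,0,0],[0,0,0],-1],[[0,0,0],[0,0,0],-1]]}}

```text
t: 3.53
ee_pos: [564.0, -100.8, 156.4]
orientation: [-2.22, -2.219, 0.003]
ft_force: [0.1, 0.0, 0.2]
width: 15.5
grasp_force: 30.0
```

```bash
python3 tray.py b
```

```text
[ 564.  -100.8  156.4] 15.510667646856794 29.996353089809418
rim rect ((556.8682861328125, -182.63259887695312), (250.5941619873047, 99.78353881835938), 84.62283325195312) [[495.5, -302.70001220703125], [594.7999877929688, -312.1000061035156], [618.2999877929688, -62.599998474121094], [518.9000244140625, -53.20000076293945]]
floor 8091 [ 512.84551726 -159.91781162    1.62643536] [617.81539616 -54.09474514   7.49978516] [563.47167005 -98.11990235   4.78889112]
```

View pics/w_b.png

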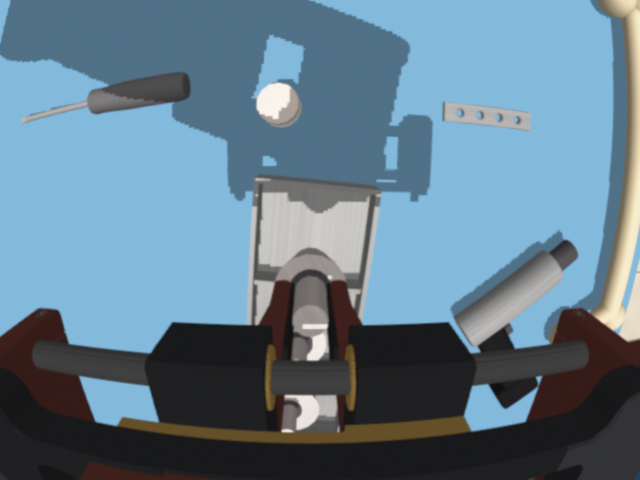

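The picture shows the cone held upright, with the free compartment ahead of it at (315,215). The partition and the medium cone are below. Lowering.

{"fn": "servo_tool", "kwargs": {"steps": [[[0,-0.002,-0.02],[0,0,0],-1],[[0,0,-0.02],[0,0,0],-1],[[0,0,-0.02],[0,0,0],-1],[[0,0,-0.02],[0,0,0],-1],[[0,0,-0.012],[0,0,0],-1],[[0,0,-0.005],[0,0,0],-1],[[0,0,0],[0,0,0],-1],[[0,0,0],[0,0,0],-1]]}}

```text
t: 4.25
ee_pos: [565.9, -103.0, 60.9]
orientation: [2.22, 2.221, 0.001]
ft_force: [1.0, 0.5, -2.1]
width: 14.9
grasp_force: 30.0
```

{"fn": "servo_tool", "kwargs": {"steps": [[[0,0,-0.001],[0,0,0],-1],[[0,0,-0.001],[0,0,0],-1],[[0,0,-0.001],[0,0,0],-1],[[0,0,0],[0,0,0],-1],[[0,0,0],[0,0,0],-1],[[0,0,0],[0,0,0],-1],[[0,0,0],[0,0,0],-1],[[0,0,0],[0,0,0],-1]]}}

```text
t: 4.92
ee_pos: [565.0, -103.0, 56.7]
orientation: [-2.221, -2.221, 0.0]
ft_force: [-1.2, 0.7, -0.9]
width: 15.1
grasp_force: 30.0
```

{"fn": "servo_tool", "kwargs": {"steps": [[[0,0,-0.001],[0,0,0],-1],[[0,0,-0.001],[0,0,0],-1],[[0,0,0],[0,0,0],-1],[[0,0,0],[0,0,0],-1],[[0,0,0],[0,0,0],-1],[[0,0,0],[0,0,0],-1],[[0,0,0],[0,0,0],-1],[[0,0,0],[0,0,0],-1]]}}

```text
t: 5.58
ee_pos: [565.5, -103.1, 56.3]
orientation: [2.221, 2.221, 0.001]
ft_force: [-4.1, 0.5, 16.0]
width: 15.3
grasp_force: 30.0
```

Contact. I'll release with a partial opening, then rise.

{"fn": "servo_tool", "kwargs": {"steps": [[[0,0,0.001],[0,0,0],-0.4],[[0,0,0],[0,0,0],-0.3],[[0,0,0],[0,0,0],-0.2],[[0,0,0],[0,0,0],0],[[0,0,0],[0,0,0],0],[[0,0,0],[0,0,0],0],[[0,0,0],[0,0,0],0],[[0,0,0.01],[0,0,0],0]]}}

```text
t: 6.25
ee_pos: [563.6, -102.7, 64.3]
orientation: [-2.219, -2.219, 0.003]
ft_force: [-0.2, -0.3, -0.2]
width: 43.9
grasp_force: 0.0
```

{"fn": "servo_tool", "kwargs": {"steps": [[[0,0,0.03],[0,0,0],0],[[0,0,0.03],[0,0,0],0],[[0,0,0.03],[0,0,0],0],[[-0.006,-0.03,0],[0,0,0],0],[[-0.006,-0.03,0],[0,0,0],0],[[-0.004,-0.03,0],[0,0,0],0],[[0,0,0],[0,0,0],0],[[0,0,0],[0,0,0],0]]}}

```text
t: 6.92
ee_pos: [548.8, -194.2, 156.4]
orientation: [2.224, 2.218, 0.001]
ft_force: [-0.0, -0.0, -0.6]
width: 43.9
grasp_force: 0.0
```

```bash
cat > med.py <<'E'
from h import *
d=grab('wrist');P=cloud(d);cv2.imwrite('pics/w_c.png',d['color']);print(d['obs']['ee_pos'].round(1))
for nm,x,y in(('small',565,-103),('medium',552,-193)):
  for lo,hi in((38,46),(74,82)):
    S=P[(np.hypot(P[...,0]-x,P[...,1]-y)<32)&(P[...,2]>lo)&(P[...,2]<hi)]
    if len(S)<5: continue
    c,r=cv2.minEnclosingCircle(S[:,:2].astype(np.float32));print(nm,lo,len(S),np.median(S,0).round(1),np.round(c,1),round(r,1),S.min(0).round(1),S.max(0).round(1))
E
python3 med.py
```

```text
[ 548.8 -194.2  156.4]
small 38 1491 [ 562.2 -104.2   42.9] [ 564.1 -102.2] 19.1 [ 546.  -120.7   40.6] [582.8 -83.1  46. ]
small 74 466 [ 564.1 -102.4   78.8] [ 564.  -102.3] 8.0 [ 556.6 -110.1   75.1] [572.  -94.3  81. ]
medium 38 2230 [ 551.1 -189.4   42.9] [ 551.8 -193.6] 24.3 [ 528.5 -217.7   40. ] [ 575.1 -170.1   45.8]
medium 74 432 [ 552.  -192.6   78.7] [ 552.1 -193.2] 8.1 [ 544.6 -200.9   74. ] [ 559.5 -185.4   80.5]
```

View pics/w_c.png

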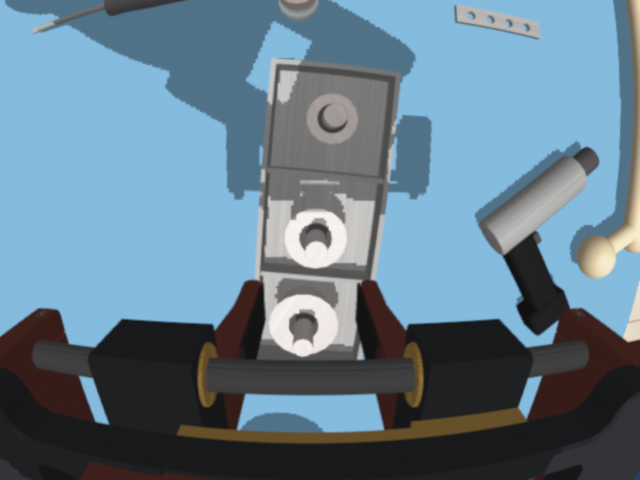

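The picture shows the small cone upright in its compartment at (332,118), the medium cone at (316,240) and the large one at (303,325). Going down on the medium cone's post.

{"fn": "servo_tool", "kwargs": {"steps": [[[0.003,0.001,-0.025],[0,0,0],0],[[0,0,-0.025],[0,0,0],0],[[0,0,-0.025],[0,0,0],0],[[0,0,-0.02],[0,0,0],0],[[0,0,-0.011],[0,0,0],0],[[0,0,0],[0,0,0],0],[[0,0,0],[0,0,0],-0.5],[[0,0,0],[0,0,0],-1]]}}

```text
t: 7.63
ee_pos: [552.9, -191.8, 50.8]
orientation: [2.22, 2.221, 0.001]
ft_force: [-0.5, 0.2, -0.9]
width: 33.8
grasp_force: 0.0
```

{"fn": "servo_tool", "kwargs": {"steps": [[[0,0,0],[0,0,0],-1],[[0,0,0],[0,0,0],-1],[[0,0,0],[0,0,0],-1],[[0,0,0],[0,0,0],-1],[[0,0,0],[0,0,0],-1],[[0,0,0.004],[0,0,0],-1],[[0,0,0.006],[0,0,0],-1],[[0,0,0.01],[0,0,0],-1]]}}

```text
t: 8.3
ee_pos: [551.0, -191.7, 69.4]
orientation: [-2.22, -2.22, 0.002]
ft_force: [0.3, -0.4, -2.2]
width: 15.2
grasp_force: 30.0
```

{"fn": "servo_tool", "kwargs": {"steps": [[[0,0,0.035],[0,0,0],-1],[[0,0,0.035],[0,0,0],-1],[[0,0,0.035],[0,0,0],-1],[[0,0.03,0.035],[0,0,0],-1],[[0,0.035,0.01],[0,0,0],-1],[[0,0.035,0],[0,0,0],-1],[[0,0.035,0],[0,0,0],-1],[[0,0.035,0],[0,0,0],-1]]}}

```text
t: 8.97
ee_pos: [551.6, -23.5, 217.6]
orientation: [2.221, 2.22, 0.001]
ft_force: [0.8, 0.2, -1.5]
width: 15.5
grasp_force: 30.0
```

{"fn": "servo_tool", "kwargs": {"steps": [[[-0.002,0.035,0],[0,0,0],-1],[[-0.002,0.035,0],[0,0,0],-1],[[-0.002,0.035,0],[0,0,0],-1],[[0,0.035,0],[0,0,0],-1],[[0,0.005,0],[0,0,0],-1],[[0,0,0],[0,0,0],-1],[[0,0,0],[0,0,0],-1],[[0,0,0],[0,0,0],-1]]}}

```text
t: 9.63
ee_pos: [545.9, 119.1, 216.5]
orientation: [2.222, 2.221, -0.001]
ft_force: [0.6, -0.4, -1.3]
width: 15.6
grasp_force: 30.0
```

```bash
python3 bone.py d; python3 - <<'E'
from h import *
# mouth: deep pixels (below 114) enclosed by the top face
d=grab('wrist');P=cloud(d);print(d['obs']['ee_pos'].round(1),d['obs']['width'])
z=np.where(np.isnan(P[...,2]),0,P[...,2])
near=np.hypot(P[...,0]-545.3,P[...,1]-198)<42
m=(near&(abs(z-120)<2.5)).astype(np.uint8)
cs,h=cv2.findContours(m,cv2.RETR_CCOMP,cv2.CHAIN_APPROX_NONE)
for c,hh in zip(cs,h[0]):
    if cv2.contourArea(c)>300:
        q=c[:,0].astype(float);X=plane(d,q[:,0],q[:,1],120.)
        A=np.c_[2*X[:,:2],np.ones(len(X))];s=np.linalg.lstsq(A,(X[:,:2]**2).sum(1),rcond=None)[0]
        r=np.sqrt(s[2]+s[0]**2+s[1]**2);e=np.hypot(*(X[:,:2]-s[:2]).T)-r
        print('hole' if hh[3]>=0 else 'outer',s[:2].round(2),r.round(2),'rms',e.std().round(2),'circ',cv2.minEnclosingCircle(X[:,:2].astype(np.float32)))
E
```

```text
[545.9 119.1 216.5] [ 2.22210992e+00  2.22050562e+00 -5.82770633e-04]
117 4087 med [545.  197.8 120.6] circ [545.3 197.8] 34.6 mid [545.  197.9 120. ] [511.1 163.8 117. ] [578.9 232.  123. ]
109 750 med [548.6 197.7 111.7] circ [550.5 198.8] 40.8 mid [545.3 198.8 112.5] [522.4 158.9 109. ] [568.2 238.7 116. ]
[545.9 118.8 216.4] 15.612939379165041
outer [545.3  197.82] 33.83 rms 0.32 circ ((545.455810546875, 197.8676300048828), 34.4766731262207)
hole [545.32 197.76] 23.47 rms 0.33 circ ((545.35498046875, 197.86297607421875), 24.16574478149414)
```

View pics/w_d.png

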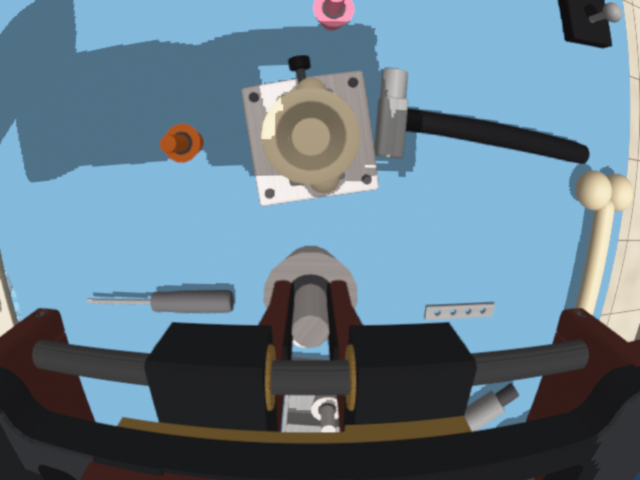

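The picture shows the empty cavity at (311,135) and the cone held upright at (310,280). Mouth is at (545.4, 197.8). Next, the held cone's offset from the TCP.

```bash
python3 - <<'E'
from h import *
d=grab('wrist');P=cloud(d);e=d['obs']['ee_pos'];print(e.round(1))
near=(np.hypot(P[...,0]-e[0],P[...,1]-e[1])<30)
for lo,hi in((-12,-4),(24,32)):
    m=near&(P[...,2]-e[2]>lo)&(P[...,2]-e[2]<hi)&(d['color'].max(-1).astype(int)-d['color'].min(-1)<25);S=P[m]-e
    if len(S)<5: continue
    print(lo,len(S),np.median(S,0).round(1),S.min(0).round(1),S.max(0).round(1))
    if lo<0: # outer arc: max y per x column
        xs=np.arange(-16,17,2);A=np.array([S[(abs(S[:,0]-x)<1.5)][:,:2][S[(abs(S[:,0]-x)<1.5)][:,1].argmax()] for x in xs if (abs(S[:,0]-x)<1.5).any()])
        q=np.linalg.lstsq(np.c_[2*A,np.ones(len(A))],(A**2).sum(1),rcond=None)[0];print('arc',A.round(1).tolist(),q[:2],np.sqrt(q[2]+q[0]**2+q[1]**2))
    else: print(cv2.minEnclosingCircle(S[:,:2].astype(np.float32)))
E
```

```text
[546.  118.8 216.4]
-12 2512 [-0.8 11.4 -7.8] [-24.3  -8.8 -11.5] [22.7 22.5 -4. ]
arc [[-14.9, 17.4], [-12.9, 18.8], [-11.9, 20.1], [-8.5, 20.8], [-7.0, 21.8], [-4.7, 22.2], [-2.7, 22.3], [-2.7, 22.3], [1.1, 22.5], [1.1, 22.5], [3.6, 22.1], [5.9, 21.3], [7.4, 20.6], [8.9, 20.2], [10.8, 19.0], [12.8, 17.6], [14.7, 16.2]] [-0.9249257   0.55789674] 21.940419748460748
24 1245 [-0.8  0.8 27.9] [-17.8  -9.8  24.1] [16.2 12.2 32. ]
((-0.796507716178894, 6.141207218170166), 17.752544403076172)
```

{"fn": "servo_tool", "kwargs": {"steps": [[[0,0.03,0],[0,0,0],-1],[[0,0.03,0],[0,0,0],-1],[[0,0.02,0],[0,0,0],-1],[[0,0,-0.015],[0,0,0],-1],[[0,0,-0.02],[0,0,0],-1],[[0,0,-0.02],[0,0,0],-1],[[0,0,-0.015],[0,0,0],-1],[[0,0,0],[0,0,0],-1]]}}

```text
t: 10.45
ee_pos: [544.1, 198.6, 143.3]
orientation: [-2.221, -2.218, 0.008]
ft_force: [-0.2, -0.9, -2.3]
width: 15.4
grasp_force: 30.0
```

{"fn": "servo_tool", "kwargs": {"steps": [[[0,0,-0.004],[0,0,0],-1],[[0,0,-0.004],[0,0,0],-1],[[0,0,-0.002],[0,0,0],-1],[[0,0,-0.001],[0,0,0],-1],[[0,0,0],[0,0,0],-1],[[0,0,0],[0,0,0],-1],[[0,0,0],[0,0,0],-1],[[0,0,0],[0,0,0],-1]]}}

```text
t: 11.12
ee_pos: [546.1, 200.3, 135.6]
orientation: [2.221, 2.221, 0.001]
ft_force: [-0.3, 0.2, -1.7]
width: 15.3
grasp_force: 30.0
```

{"fn": "servo_tool", "kwargs": {"steps": [[[0,0,-0.001],[0,0,0],-1],[[0,0,-0.001],[0,0,0],-1],[[0,0,-0.001],[0,0,0],-1],[[0,0,-0.001],[0,0,0],-1],[[0,0,0],[0,0,0],-1],[[0,0,0],[0,0,0],-1],[[0,0,0],[0,0,0],-1],[[0,0,0],[0,0,0],-1]]}}

```text
t: 11.78
ee_pos: [546.2, 200.0, 131.3]
orientation: [2.221, 2.221, 0.0]
ft_force: [1.6, -3.8, -0.8]
width: 15.4
grasp_force: 30.0
```

A −y wall force has appeared, so I'll shift 1 mm in −y and continue.

{"fn": "servo_tool", "kwargs": {"steps": [[[0,-0.001,0],[0,0,0],-1],[[0,0,0],[0,0,0],-1],[[0,0,-0.001],[0,0,0],-1],[[0,0,-0.001],[0,0,0],-1],[[0,0,0],[0,0,0],-1],[[0,0,0],[0,0,0],-1],[[0,0,0],[0,0,0],-1],[[0,0,0],[0,0,0],-1]]}}

```text
t: 12.45
ee_pos: [546.1, 199.2, 129.3]
orientation: [2.221, 2.221, 0.0]
ft_force: [1.8, -0.9, -1.5]
width: 15.2
grasp_force: 30.0
```

{"fn": "servo_tool", "kwargs": {"steps": [[[0,0,-0.001],[0,0,0],-1],[[0,0,0],[0,0,0],-1],[[0,0,-0.001],[0,0,0],-1],[[0,0,0],[0,0,0],-1],[[0,0,0],[0,0,0],-1],[[0,0,0],[0,0,0],-1],[[0,0,0],[0,0,0],-1],[[0,0,0],[0,0,0],-1]]}}

```text
t: 13.12
ee_pos: [546.3, 199.2, 128.4]
orientation: [2.221, 2.221, 0.001]
ft_force: [-0.9, -2.0, 8.8]
width: 15.7
grasp_force: 30.0
```

It makes contact at home height. One more mm of press, then release and rise.

{"fn": "servo_tool", "kwargs": {"steps": [[[0,0,-0.001],[0,0,0],-1],[[0,0,0],[0,0,0],-1],[[0,0,0],[0,0,0],-1],[[0,0,0],[0,0,0],-1],[[0,0,0],[0,0,0],-1],[[0,0,0],[0,0,0],-1],[[0,0,0],[0,0,0],-1],[[0,0,0],[0,0,0],-1]]}}

```text
t: 13.78
ee_pos: [546.3, 199.2, 128.3]
orientation: [2.221, 2.221, 0.001]
ft_force: [-5.5, -3.8, 16.9]
width: 15.7
grasp_force: 30.0
```

{"fn": "servo_tool", "kwargs": {"steps": [[[0,0,0.001],[0,0,0],-0.4],[[0,0,0],[0,0,0],-0.3],[[0,0,0],[0,0,0],-0.2],[[0,0,0],[0,0,0],0],[[0,0,0],[0,0,0],0],[[0,0,0],[0,0,0],0],[[0,0,0],[0,0,0],0],[[0,0,0.01],[0,0,0],0]]}}

```text
t: 14.45
ee_pos: [544.7, 198.7, 135.8]
orientation: [-2.22, -2.22, 0.005]
ft_force: [0.4, 0.4, -0.7]
width: 43.8
grasp_force: 0.0
```

{"fn": "servo_tool", "kwargs": {"steps": [[[0,0,0.02],[0,0,0],0],[[0,0,0.025],[0,0,0],0],[[0,0,0.025],[0,0,0],0],[[0,0,0.015],[0,0,0],0],[[0,-0.02,0],[0,0,0],0],[[0,-0.02,0],[0,0,0],0],[[0,0,0],[0,0,0],0],[[0,0,0],[0,0,0],0]]}}

```text
t: 15.12
ee_pos: [546.1, 158.7, 223.1]
orientation: [2.223, 2.219, 0.001]
ft_force: [0.5, 0.8, -0.4]
width: 44.1
grasp_force: 0.0
```

```bash
python3 - <<'E'
from h import *
d=grab('wrist');P=cloud(d);cv2.imwrite('pics/w_e.png',d['color']);print(d['obs']['ee_pos'].round(1))
R=np.hypot(P[...,0]-545.4,P[...,1]-197.8);z=P[...,2]
for nm,m in(('rim',(R>11)&(R<21)&(abs(z-120)<15)),('bone',(R>27)&(R<33)&(abs(z-120)<8))):
    S=P[m];A=np.c_[S[:,:2]-[545.4,197.8],np.ones(len(S))];q=np.linalg.lstsq(A,S[:,2],rcond=None)[0]
    print(nm,len(S),np.median(S,0).round(1),'slope',q[:2].round(3),'z0',q[2].round(2))
S=P[(R<13)&(z>152)&(z<161)];print('post',len(S),np.median(S,0).round(1),cv2.minEnclosingCircle(S[:,:2].astype(np.float32)))
E
```

```text
[546.1 158.7 223.1]
rim 1810 [545.3 199.9 120.5] slope [-0.001  0.003] z0 120.59
bone 2113 [545.4 199.4 120.8] slope [-0.    -0.001] z0 120.78
post 499 [545.3 198.1 156.4] ((545.3400268554688, 197.8668670654297), 8.145928382873535)
```

View pics/w_e.png

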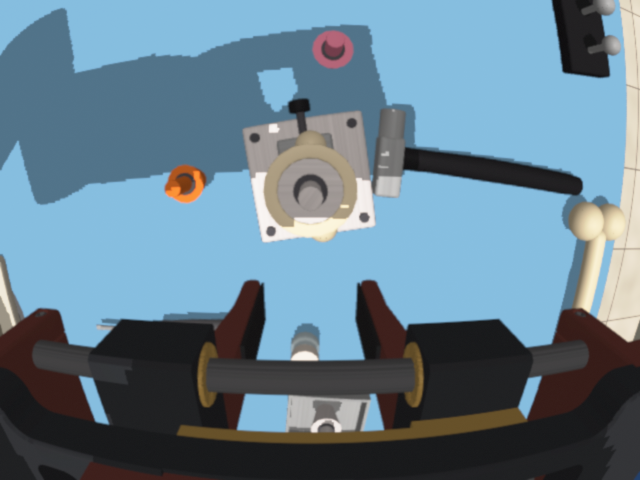

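The picture shows the medium cone at (311,190), seated with its rim flush (0.2 mm from the bone's top). It is level and centred, and the robot is clear. Handing in.

```bash
python3 -c "
from workcell import close_job
print(close_job())"
```

```text
the job is handed in; nothing more can be done
None
```

The job is handed in, with no verdict returned: the small cone stands upright in the tray's formerly empty compartment, and the medium cone is seated in the bone, measured level, centred to about 0.1 mm and flush to about 0.2 mm.

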